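# Check an assembly stand with an engineer's square

### The arm

A 6-joint arm with a two-finger parallel gripper is mounted at the origin on the work surface. World frame = base frame: x ahead of the robot, y to its left, z up, the work surface at z = 0. Lengths are in m, angles in rad, forces in N, time in s.
With the tool pointing down it reaches from about 0.35 to 0.975 m from the base axis. Payload 4.9 kg.
Tool frame: the origin (TCP) lies between the finger pads, 19 mm behind the fingertips; this is the grasp point; z points along the fingers, y is the line along which they close (so a half turn about z gives the same grasp; the last joint's range is limited). The gripper opens to 85 mm and grips with 20 to 120 N. Pads are 22 mm wide; open, the fingers measure 114 mm over their backs; the gripper's body (76 mm by 85 mm) begins 54 mm behind the grasp point. The pads swing forward as they close: fully open they stand 13 mm farther back than shut.
Start: joints at [1.108, 0.053, 1.613, -0, 1.476, -0.119], TCP at [0.211, 0.588, 0.25] pointing down, gripper open.
Joint ranges: [-3.01, 3.01], [-1.01, 2.22], [0.06, 2.58], [-1.02, 4.17], [0.09, 2.62], [-3.14, 3.14]. Speed limits (rad/s): [2.57, 2.57, 3.14, 3.14, 3.14, 3.14].

### API

Orientations are given as a rotation vector (axis times angle).
In Python, from station import ctrl, optics, job gives the robot as it stands.
- The arm moves only by the shell command python3 -m jog 'ROWS' [OPENING] [FORCE]. ROWS is JSON, a list of rows, each a list of 2 entries, a list of its own where there are three numbers: the shift along the tool's x, y, z in m, then the turn, a rotation vector about the tool's x, y, z in rad. A call has 1 to 5 rows; each row is the pose to reach, as a shift and turn from the pose commanded when the call began, along the tool's axes at that moment; what a row does not reach only later rows make up. A row lasts 1/10 s, in which the tool goes at most 50 mm and 8.59 degrees, less where a joint would pass 70% of its speed; a pose out of reach is approached as far as the arm can. A call with a gripper value outside its range is refused whole. OPENING is the opening, from 0 (shut) to 1 (fully open), set as the call begins (- or left out, the last holds). The fingers move at their own pace and stop on an object; FORCE is the grip in N (left out, the last holds). Time passes only in rows, so rows that repeat a pose let the fingers close. It gives the time, the measured TCP pose, the force, the opening and the grip force at its end, in the units of the state.
- ctrl.get_obs(): the state, without advancing time (a new reading comes with each control period).
- optics.get_image(name): name is "scene" or "top"; returns a dict with "image" (400x640x3 uint8, blue, green, red), "fx", "fy", "cx", "cy" (pixels), "rvec" (rotation vector, rad) and "tvec" (3), from world to camera coordinates, as OpenCV has them. Camera axes: x right, y down, z forward; pixel columns grow to the right and rows downward; lengths in m; the calibration is good to about 2 mm. A picture is of the moment at which its call begins. There is no depth.
- job.finish_job(): hands the job in; it is judged then, once.
The state is a dict: "t": time; "q": joint angles; "dq": joint speeds; "effort": joint torques, N m; "tool_pos": TCP position; "tool_rot": TCP orientation; "contact_force": force on the tool from outside, world axes, zero at the start; "wrist_torque": the same for the moment, N m; "opening": finger opening in m; "grip_force": force on a finger pad.
Only numpy, scipy, OpenCV 4.12 (cv2) and the standard library are available. Lean on these libraries where they do the work, as an engineer would, in place of code of your own. Each camera call takes 0.05 s, during which the arm holds its last target. There are 200 camera calls.

### The job

The small steel stand has to be checked for squareness: pick the L-shaped engineer's square upright out of the cluttered tool tray, carry it over to the stand and press it, foot down, into the corner between base plate and column, until its underside lies on the plate and its back lies flat against the middle of the column's face. Finish while still gripping it there, pushed lightly against both faces; do not let go, and leave all the other things where they are.

Things in the scene. Friction and masses are not known exactly. Their poses are not given: they have to be found in the camera images.
- square: Loose bare steel L-square, about 0.4 kg, standing on its foot in the tray. Foot 90 long x 24 wide x 18 high; upright blade at its heel end, 32 (along the foot) x 10 thick, top 120 above the underside. Origin: heel (outer corner of the L), on the underside, mid-thickness. x from heel to toe, y across the thickness, z up. Foot and blade share one flat back at x = 0, which goes against the column.
- grip (a point): Point in the square's blade for the TCP when gripping from above across the 10 mm thickness (fingers closing along the square's y): 16 from the back, 100 above the underside, 20 below the blade's top. Axes as the square's.
- tray: Fixed black open tray, 280 x 220, 28 high, walls and floor 5 thick; origin at the centre of its underside, on the bench; x along its long side. Holds the square and, near its four corners, four small bystanders not taller than 62.
- stand: Fixed steel stand, standing to the left or the right of the tray: base plate plus column. Origin at the centre of its underside on the bench; x along its length, from the column end to the open end. Rubber foot below the plate.
- plate: The stand's rigid base plate, 160 (x) x 110 (y) x 16, its top 20 above the bench; origin at the centre of the plate's underside (4 above the bench).
- column: The stand's rigid upright column, 36 (x) x 44 (y), 75 high above the plate, with two screw heads 4 high on top. Origin on its front face (the face towards +x of the stand), at mid-width, at the height of the plate's top; the column lies at x -36 to 0. The plate in front of that face is clear for 102.
- corner (a point): The inside corner to press into: where the column's front face meets the plate's top, at mid-width of the column, 20 above the bench. x points out of the column's face along the plate, y along the corner line, z up. The square is home when its origin and axes lie on this point's. Steel rubs on steel (friction about 1): rub on one face can mask the push on the other.
- post: Bystander in the tray: turned steel post with a round foot 36 across, 62 high. Origin at the centre of its underside.
- vblock: Bystander in the tray: dark steel V-block 36 x 30 x 26. Origin at the centre of its underside.
- bush: Bystander in the tray: brass bush 30 across, 30 high. Origin at the centre of its underside.
- gauge_block: Bystander in the tray: steel block 30 x 35 x 20. Origin at the centre of its underside.
- loupe: Bystander on the bench: black eye loupe 42 across, 42 high. Origin at the centre of its underside.
- dish: Bystander on the bench: shallow glass dish 90 across, 22 high. Origin at the centre of its underside.
- driver: Bystander on the bench: screwdriver 160 long, lying. Origin underneath it, x along it.
- oil: Bystander on the bench: amber oil jar 40 across, 75 high. Origin at the centre of its underside.
There are look-alikes about, which are no part of the job. What is shaped like the square but blue is not meant.

How it is judged:
By the outcome, as a careful person would: the job done as asked, in the order asked, and still so for the second after the job is handed in, while the arm keeps its last pose, push and grip.
It also fails if it takes over 45 s, if anything falls off the work surface, if the arm or the gripper's body presses on something with over 40 N, if the wrist force passes 120 N, or if a joint passes its speed limit or range.

## Working session

There is one attempt and no reset: what is moved stays moved. The work goes in short steps, Python scripts to look and compute and a shell command to move; the robot and the scene stay as the last step left them, time stands still between calls to the robot, and variables do not carry over. Pictures are saved under pics/ and viewed, at most 10 in all, crops included, and the job is handed in when it is done.

```bash
mkdir -p pics; ls; python3 - <<'E'
from station import ctrl, optics
import cv2,numpy as np
o=ctrl.get_obs(); print(o['t'],o['tool_pos'],o['tool_rot'],o['contact_force'],o['opening'])
for n in("scene","top"):
    d=optics.get_image(n); cv2.imwrite(f"pics/{n}0.png",d["image"])
    R=cv2.Rodrigues(np.array(d["rvec"]))[0]; print(n,d["fx"],d["cx"],d["cy"],-R.T@np.array(d["tvec"]).ravel(),R[2],R[0])
E
```

```text
pics
0.0 [0.2103993  0.58789341 0.24874087] [-0.53727461 -3.09470611  0.00312013] [-0.52385038 -0.39814379  0.08798814] 0.08558438399809384
scene 489.3472105966067 325.9726611640538 201.37566106982638 [1.58622004 0.030777   0.87619012] [-0.83144483 -0.03180432 -0.5546963 ] [-0.03178423  0.99944804 -0.00966283]
top 417.7203604974656 310.9157562979324 204.6940697687229 [ 0.25136775 -0.0202594   1.31210896] [ 0.17234593  0.00843929 -0.98500033] [ 0.00265465 -0.99996365 -0.00810301]
```

View pics/scene0.png

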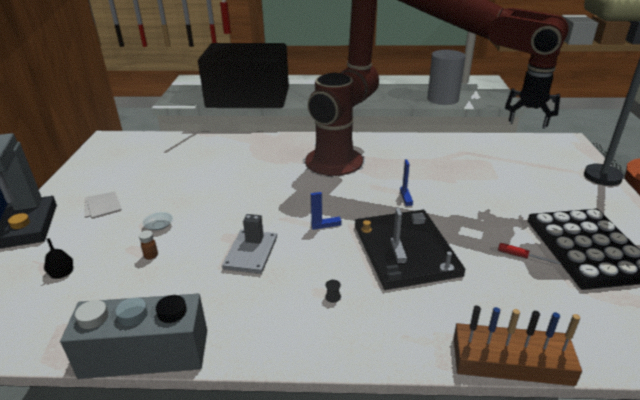

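View pics/top0.png

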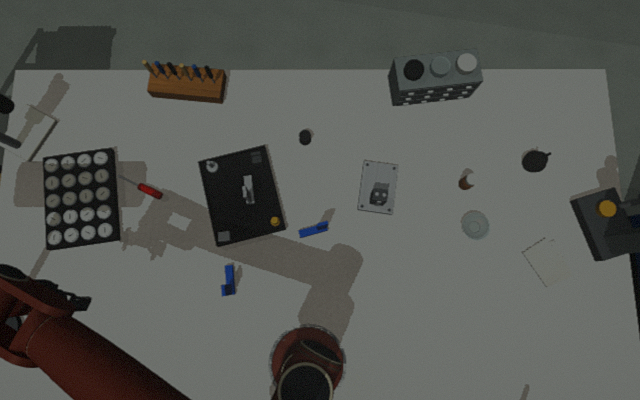

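The steel L stands in the black tray (scene about (398,238), top about (249,188)). There are two blue look-alikes at scene (322,212) and (406,183), on the bench, so they're excluded. The stand is at scene (252,243), top (378,187). I'll confirm this in one enlarged composite.

```bash
python3 - <<'E'
import cv2,numpy as np
s=cv2.imread("pics/scene0.png");t=cv2.imread("pics/top0.png")
def c(i,x,y,w,h,g=1):
    return cv2.resize(np.clip(i[y:y+h,x:x+w]*float(g),0,255).astype('uint8'),(400,300),interpolation=cv2.INTER_CUBIC)
o=np.vstack([np.hstack([c(s,350,200,120,90,1.3),c(s,210,200,80,60,1.2)]),np.hstack([c(t,193,142,100,75,1.8),c(t,344,152,72,54,1.5)])])
cv2.imwrite("pics/c1.png",o)
E
```

```text
(no output)
```

View pics/c1.png

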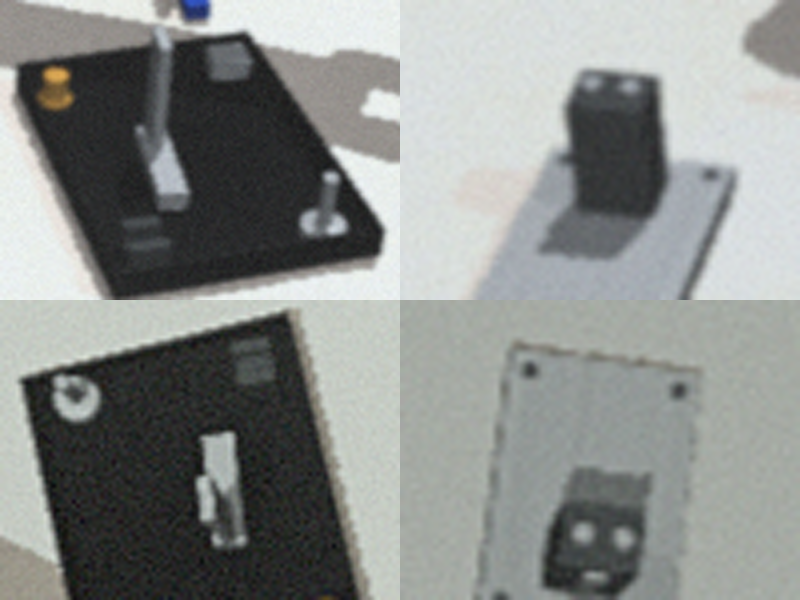

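Confirmed: the steel L in the tray has its toe towards the robot-far side in the top view. The blade top is at top-crop (206,498), i.e. px (244.5,191.5). The plate and column corners are also clear. Next I'll get positions from contours.

```bash
cat > h.py <<'E'
import cv2,numpy as np
from station import ctrl,optics
def cam(n):
    d=optics.get_image(n); R=cv2.Rodrigues(np.array(d["rvec"]))[0]; t=np.array(d["tvec"]).ravel()
    K=np.array([[d["fx"],0,d["cx"]],[0,d["fy"],d["cy"]],[0,0,1.]]); return d["image"],K,R,t
def cast(c,px,z):
    _,K,R,t=c; px=np.atleast_2d(px).astype(float)
    r=np.c_[px,np.ones(len(px))]@np.linalg.inv(K).T@R; C=-R.T@t
    return C+r*((z-C[2])/r[:,2])[:,None]
def proj(c,P):
    return cv2.projectPoints(np.atleast_2d(P).astype(float),cv2.Rodrigues(c[2])[0],c[3],c[1],None)[0][:,0]
def rect(c,mask,z):
    k=max(cv2.findContours(mask,0,1)[0],key=cv2.contourArea)[:,0]
    P=cast(c,k,z)[:,:2]; r=cv2.minAreaRect((P*1000).astype('float32')); return k,r
E
python3 - <<'E'
from h import *
T=cam("top");S=cam("scene")
def roi(c,x,y,w,h,f,z):
    g=cv2.cvtColor(c[0],6); m=np.zeros_like(g); m[y:y+h,x:x+w]=255*f(g[y:y+h,x:x+w]).astype('uint8'); 
    m=cv2.morphologyEx(m,cv2.MORPH_OPEN,np.ones((2,2)))
    k,r=rect(c,m,z); print(cv2.boundingRect(k),np.round(r[0],1),np.round(r[1],1),round(r[2],1)); return m,k
gT=cv2.cvtColor(T[0],6);gS=cv2.cvtColor(S[0],6)
print(gT[170,340:420:4],gS[255,200:300:4])
print('tray');roi(T,190,138,105,112,lambda g:g<50,.028)
print('sq foot+blade');m,k=roi(T,230,165,35,48,lambda g:g>55,.023)
print(gT[172:208:2,240:258])
print('plate');b=np.median(gT[165:180,345:355]);print(b)
roi(T,345,150,65,70,lambda g:g<b*0.88,.02)
b=np.median(gS[220:230,225:235]);print(b)
roi(S,215,200,70,80,lambda g:g<b*0.85,.02)
E
```

```text
[110 113 113 112 114 113 103 102 102 101 100 100 101 101 104 112 112 112
 111 111] [184 187 184 185 185 183 181 142 144 142 144 142 142 142 143 144 148  82
 185 184 181 181 182 183 179]
tray
(200, 146, 87, 102) [504.1 206.8] [281.5 219.6] 14.7
sq foot+blade
(243, 176, 11, 23) [533.7 189.8] [70.9 31.6] 1.5
[[ 23  23  21  19  19  22  24  16  23  26  18  27  24  22  28  26  22  28]
 [ 26  24  15  16  23  22  18  19  24  32  19  17  20  19  22  25  18  23]
 [ 24  21  25  62  89  91  94  94  93 102 106  76  25  16  22  25  22  23]
 [ 26  21  22  47  83  99 101  98  98 101 102  75  27  19  12  13  27  15]
 [ 18  20  23  31  82  97  97  95  96  98 103  69  26  23  14  28  20  21]
 [ 21  21  15  27  83 103 100  98 101 100 102  79  44  14  22  16  12  19]
 [ 22  25  15  20  67  90 102  99  98  99 101  93  58  19  20  13  22  21]
 [ 15  23  62  87  98  85  88  98  98  96 101  87  53  24  22  23  17  23]
 [ 13  27  85 106 103  74  48  81 103 102  86  71  49  26  18  19  16   5]
 [ 22  16  51  88  97  88  56  32  63  71  64  68  57  29  21  17  19  19]
 [ 23  18  44  84 101 107  75  34  27  34  54  70  60  48  23  16  16  19]
 [ 15  15  32  80 100 100  68  32  30  32  41  55  67  49  21  22  16  15]
 [ 21  17  31  85  98  90  60  35  28  32  34  50  65  45  16  20  22  14]
 [ 16  27  16  22  31  41  47  44  40  34  26  48  61  49  25  17  22  22]
 [ 17  23  15  22  18  21  59  61  46  40  31  39  54  63  42  18  17  17]
 [ 14  23  23  19  17  21  74  95  75  45  51  62  80  84  51  23  14  19]
 [ 25  24  24  17  19  20  25  30  29  29  32  26  30  26  22  21  22  15]
 [ 23  15  25  19  19  21  21  20  23  19  21  18  14  21  22  10  18  18]]
plate
112.0
(370, 183, 25, 33) [ 496.4 -232.6] [ 75.3 102. ] 88.8
184.0
(222, 215, 57, 63) [ 518.2 -211.2] [121.4 270.8] 84.0
```

```bash
python3 - <<'E'
from h import *
def avg(n,k=4):
    cs=[cam(n) for _ in range(k)]; c=list(cs[0]); c[0]=cv2.cvtColor(np.mean([x[0] for x in cs],0).astype('float32'),6); return c
T=avg("top");S=avg("scene"); np.save("pics/T.npy",T[0]);np.save("pics/S.npy",S[0])
def edge(c,lo,hi,rows,th,z,axis=0,first=True):
    """first/last threshold crossing along rows (axis 0) or columns (axis 1), sub-pixel, cast on z, line fit"""
    I=c[0] if axis==0 else c[0].T; p=[]
    for r in rows:
        v=I[r,lo:hi]-th; i=np.where(np.diff(np.sign(v)))[0]
        if len(i)==0: continue
        i=i[0] if first else i[-1]; x=lo+i+v[i]/(v[i]-v[i+1]); p.append((x,r) if axis==0 else (r,x))
    P=cast(c,p,z)[:,:2]*1000
    for _ in range(3):
        l=cv2.fitLine(P.astype('float32'),cv2.DIST_HUBER,0,.01,.01).ravel(); n=np.array([-l[1],l[0]]); d=(P-l[2:])@n; P=P[abs(d)<max(1.2,2*d.std())]
    if abs(l[0])>abs(l[1]) : l[:2]*=np.sign(l[0])
    else: l[:2]*=np.sign(l[1])
    print(len(P),'ang',round(np.degrees(np.arctan2(l[1],l[0])),2),'pt',l[2:].round(1),'rms',d.std().round(2)); return l
print('foot R');edge(T,248,262,range(177,203),40,.023,first=False)
print('foot L toe');edge(T,238,248,range(177,184),60,.023)
print('toe');edge(T,170,180,range(245,251),60,.023,1)
print('heel');edge(T,198,208,range(246,254),45,.023,1,False)
print('blade top L');edge(T,238,245,range(187,197),58,.125)
print('blade top far');edge(T,182,190,range(242,244),58,.125,1)
print('blade top near');edge(T,194,202,range(243,245),58,.125,1,False)
print('plate');
edge(T,355,372,range(165,205),107,.02)
edge(T,388,405,range(168,205),107,.02,first=False)
edge(T,154,168,range(367,397),107,.02,1)
edge(T,205,222,range(362,368),107,.02,1,False)
print('scene plate L');edge(S,215,245,range(238,262),163,.02)
print('scene plate front top->side');
print(S[0][264:280,245].round(),S[0][225,228:250].round())
print('col top px T');print(T[0][186:212:2,368:394].round().astype(int))
E
```

```text
foot R
25 ang 7.39 pt [515.8 173.2] rms 0.6
foot L toe
7 ang 5.13 pt [556.1 204.7] rms 0.26
toe
6 ang 101.72 pt [572.5 192.5] rms 0.33
heel
7 ang 90.15 pt [481.4 183.4] rms 0.49
blade top L
10 ang 8.95 pt [497.8 189.7] rms 0.45
blade top far
2 ang 115.92 pt [515.1 189.3] rms 0.0
blade top near
2 ang 74.72 pt [481.8 185.4] rms 0.0
plate
33 ang -8.22 pt [ 522.  -158.2] rms 0.4
32 ang -8.27 pt [ 543.5 -279. ] rms 1.03
29 ang 81.72 pt [ 619.4 -232.9] rms 0.69
6 ang 79.82 pt [ 455.9 -176.9] rms 0.24
scene plate L
24 ang -7.65 pt [ 546.  -278.8] rms 0.54
scene plate front top->side
[143. 139. 141. 128.  93.  79.  82.  87.  98. 111. 117. 139. 176. 185.
 183. 184.] [184. 185. 182. 182. 183. 183. 182. 186. 183. 184. 184. 183. 185. 181.
 165. 115.  59.  42.  45.  47.  47.  45.]
col top px T
[[100 101 102 102 104  84  67  69  69  72  70  69  71  70  69  70  70  68
   70  67  68  89 103 101 101  99]
 [100 101 102 104  90  67  53  52  57  54  57  58  60  59  65  69  69  70
   68  69  88 102 101 101  98  99]
 [101 102 103  87  53  42  47  48  46  47  47  47  49  46  48  46  48  47
   48  57  87 10
[... 409 characters left out ...]
48  47  43
   49  75  95  94  95  93  95  98]
 [103  76  34  28  31  33  34  36  33  42  50  45  45  42  48  51  48  47
   53  82  95  93  94  93  93  92]
 [101  71  31  24  31  30  33  33  41  63  75  76  74  51  30  28  29  49
   77  94  95  94  93  94  92  89]
 [101  96  92  84  72  63  49  45  51  48  49  43  33  27  27  49  79  95
   95  95  95  94  93  91  94  94]
 [101 102 101 101 101 103 100  96  93  90  91  92  90  88  90  95  96  95
   95  94  95  93  94  92  95  92]
 [101 101  99  99  98 100 101 101  99 100 100  99  98  96  94  95  96  95
   95  95  82  70  84  93  96 109]
 [ 87  95 101  98 100 100 101 101 101 101 101 100  99 100 102 100 100  96
   96  81  54  44  65  86  88 102]]
```

```bash
cat >> h.py <<'E'
from scipy.spatial.transform import Rotation as Ro
def go(p,yaw):  # yaw of tool y axis, deg; prints shift (mm) and turn from measured pose
    o=ctrl.get_obs(); R=Ro.from_rotvec(o["tool_rot"]); y=np.radians(yaw)
    Y=np.array([np.cos(y),np.sin(y),0]);Z=np.array([0,0,-1.]);X=np.cross(Y,Z)
    D=Ro.from_matrix(np.c_[X,Y,Z])
    print("shift",(R.inv().apply(np.array(p)-o["tool_pos"])*1000).round(1),"turn",(R.inv()*D).as_rotvec().round(3),"t",o["t"],"F",np.round(o["contact_force"],1))
E
python3 - <<'E'
from h import *
T=cam("top");S=cam("scene")
a=np.radians(-8.2);u=np.array([np.cos(a),np.sin(a)]);n=np.array([-u[1],u[0]])
def sh(l,c,px,z):
    for P in cast(c,px,z)[:,:2]*1000: print(l,P.round(1),'along',round(P@u,1),'across',round(P@n,1))
sh('screws T',T,[[376.3,193.5],[384,194.3]],.099)
sh('col top right/front edge T',T,[[387.6,194],[380,189.2]],.095)
sh('col base S',S,[[245.6,242],[261.6,243]],.02)
c=S[0]
b=cv2.cvtColor(S[0],6)
print('screws S',b[212:222,240:266])
go([.498,.1845,.19],97)
E
```

```text
screws T [ 497.5 -203.2] along 521.4 across -130.2
screws T [ 495.1 -225.9] along 522.3 across -153.0
col top right/front edge T [ 496.8 -237.3] along 525.6 across -164.0
col top right/front edge T [ 511.3 -215.1] along 536.8 across -140.0
col base S [ 512.6 -237.8] along 541.3 across -162.2
col base S [ 516.2 -192.1] along 538.3 across -116.5
screws S [[183 181 184 182 186 186 184 185 185 184 183 182 182 184 184 183 185 184
  183 184 185 183 181 183 184 186]
 [183 181 180 181 184 176 170 162 165 163 163 171 168 171 174 176 175 178
  179 179 180 188 182 184 183 182]
 [186 182 183 190 184 162 128 112 110 112 109 111 113 129 130 140 147 151
  164 162 164 171 179 184 182 186]
 [183 183 184 182 175 144 111 111 113 109  86  72  74  79  85  96 101  98
   99  98 110 133 164 182 183 186]
 [183 186 183 181 159 119 109 126 131 121  90  67  64  72  98 122 121 104
   77  63  68 102 152 179 188 183]
 [184 183 182 174 139  94  88 110 110  97  80  68  66  76 108 135 134 109
   76  61  59  95 148 178 185 182]
 [185 184 180 160 113  69  59  77  77  70  65  64  64  69  84 105 104  85
   68  59  55  89 147 177 186 185]
 [184 184 175 140  91  66  61  65  65  64  62  60  63  65  67  72  73  67
   63  55  48  78 146 174 184 183]
 [184 179 162 114  74  59  66  67  65  65  64  64  66  63  64  63  69  63
   61  45  47  74 143 178 183 186]
 [185 178 148  94  62  53  51  58  57  65  63  58  60  61  63  67  67  63
   54  44  41  71 137 179 185 186]]
shift [-406.7 -283.4   60. ] turn [-0.     0.    -0.466] t 0.7 F [-0.6 -0.5  0.1]
```

```bash
python3 -m jog '[[[-0.2,-0.14,0.01],[0,0,-0.466]],[[-0.2,-0.14,0.01],[0,0,-0.466]],[[-0.2,-0.14,0.01],[0,0,-0.466]],[[-0.2,-0.14,0.01],[0,0,-0.466]],[[-0.2,-0.14,0.01],[0,0,-0.466]]]' 1; python3 -c "
from h import *
go([.498,.1845,.19],97)"
```

```text
t: 1.2
tool_pos: [0.3522, 0.3881, 0.2402]
tool_rot: [-0.194, 3.135, 0.001]
contact_force: [1.0, 0.6, -0.6]
opening: 0.0853
grip_force: 0.0
shift [-119.6 -220.1   50.2] turn [0.    0.001 0.001] t 1.2 F [ 1.   0.6 -0.6]
```

```bash
python3 -m jog '[[[-0.12,-0.22,0.03],[0,0,0]],[[-0.12,-0.22,0.03],[0,0,0]],[[-0.12,-0.22,0.03],[0,0,0]],[[-0.12,-0.22,0.03],[0,0,0]],[[-0.12,-0.22,0.03],[0,0,0]]]' >/dev/null;  python3 -m jog '[[[0,0,0],[0,0,0]],[[0,0,0],[0,0,0]]]'; python3 - <<'E'
from h import *
go([.498,.1845,.19],97)
T=cam("top");S=cam("scene")
t=cv2.convertScaleAbs(cv2.resize(T[0][140:230,190:310],(400,300),interpolation=2),alpha=1.8)
s=cv2.resize(S[0][170:290,330:490],(400,300),interpolation=2)
cv2.imwrite("pics/c2.png",np.hstack([t,s]))
E
```

```text
t: 1.9
tool_pos: [0.4963, 0.187, 0.2102]
tool_rot: [0.188, -3.135, -0.001]
contact_force: [0.0, -0.1, -0.1]
opening: 0.0856
grip_force: 0.0
shift [-1.4 -2.7 20.2] turn [ 0.    -0.001 -0.003] t 1.9 F [ 0.  -0.1 -0.1]
```

View pics/c2.png

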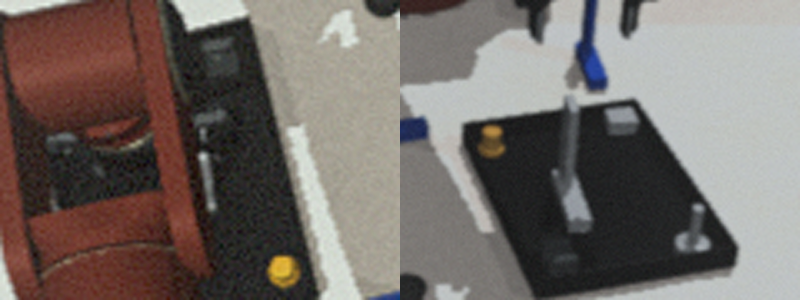

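```bash
python3 - <<'E'
from h import *
S=cam("scene")
print(proj(S,[[.4963,.187,.21],[.498,.1845,.125]]), cast(S,[[398.2,210]],.125))
g=cv2.cvtColor(S[0],6); print(g[207:222:2,388:408])
E
```

```text
[[401.91639935 182.58051217]
 [398.630183   209.86110853]] [[0.498678   0.18328597 0.125     ]]
[[192 194 188 190 191 191 190 186 180 179 174 179 190 194 191 188 170 146
  143 139]
 [193 191 191 187 190 192 182 155 133 144 151 163 180 191 192 195 194 196
  193 196]
 [192 192 194 193 192 193 179 136  97 124 147 157 162 167 177 175 173 168
  155 140]
 [176 171 172 169 152 127 108  82  66  91 132 152 145 107  62  41  35  32
   31  29]
 [ 50  45  34  30  27  28  33  42  51  64  80  98  90  70  41  33  29  34
   31  30]
 [ 33  25  29  35  29  32  34  48  58  60  74  85  83  62  34  33  31  31
   34  28]
 [ 30  29  29  30  32  28  39  51  55  63  80  84  81  58  39  31  29  33
   29  32]
 [ 26  31  26  28  27  34  37  49  56  71  82  81  75  55  38  30  31  35
   34  33]]
```

```bash
python3 -m jog '[[[-0.0015,-0.003,0.04],[0,0,0]],[[-0.0015,-0.003,0.08],[0,0,0]],[[-0.0015,-0.003,0.105],[0,0,0]],[[-0.0015,-0.003,0.105],[0,0,0]]]' ; python3 -m jog '[[[0,0,0],[0,0,0]],[[0,0,0],[0,0,0]],[[0,0,0],[0,0,0]],[[0,0,0],[0,0,0]],[[0,0,0],[0,0,0]]]' 0 80;python3 -m jog '[[[0,0,0],[0,0,0]],[[0,0,0],[0,0,0]],[[0,0,0],[0,0,0]],[[0,0,0],[0,0,0]],[[0,0,0],[0,0,0]]]' 0 80
```

```text
t: 2.45
tool_pos: [0.4939, 0.1857, 0.1009]
tool_rot: [0.195, -3.127, 0.002]
contact_force: [-0.8, -0.0, -0.3]
opening: 0.0853
grip_force: 0.0
t: 2.95
tool_pos: [0.4984, 0.1851, 0.1063]
tool_rot: [-0.192, 3.134, 0.0]
contact_force: [-0.5, 0.6, 0.9]
opening: 0.0123
grip_force: 0.1
t: 3.45
tool_pos: [0.4985, 0.1848, 0.1063]
tool_rot: [-0.192, 3.135, -0.001]
contact_force: [-0.6, -2.3, 6.5]
opening: 0.0089
grip_force: 78.6
```

```bash
python3 -m jog '[[[0,0,-0.03],[0,0,0]],[[0,0,-0.07],[0,0,0]],[[0,0,-0.11],[0,0,0]],[[0,0,-0.13],[0,0,0]],[[0,0,-0.13],[0,0,0]]]';  python3 -c "
from h import *
go([.556,-.2226,.235],81.8)"
```

```text
t: 3.95
tool_pos: [0.4992, 0.1856, 0.2382]
tool_rot: [-0.192, 3.13, 0.002]
contact_force: [0.8, 0.1, -3.1]
opening: 0.0093
grip_force: 78.5
shift [  -6.6 -412.     2.7] turn [0.002 0.005 0.265] t 3.95 F [ 0.8  0.1 -3.1]
```

```bash
python3 -m jog '[[[-0.003,-0.03,0],[0,0,0.03]],[[-0.003,-0.07,0],[0,0,0.08]],[[-0.003,-0.11,0],[0,0,0.13]],[[-0.003,-0.15,0],[0,0,0.18]],[[-0.003,-0.19,0],[0,0,0.23]]]';  python3 -c "
from h import *
go([.556,-.2226,.235],81.8)"
```

```text
t: 4.45
tool_pos: [0.5223, -0.0043, 0.2314]
tool_rot: [-0.172, -3.131, -0.002]
contact_force: [0.7, 0.6, -3.0]
opening: 0.009
grip_force: 79.0
shift [ -57.4 -213.3   -4.1] turn [ 0.001 -0.006  0.033] t 4.45 F [ 0.7  0.6 -3. ]
```

```bash
python3 -m jog '[[[-0.012,-0.043,0],[0,0,0.01]],[[-0.024,-0.086,0],[0,0,0.02]],[[-0.036,-0.129,0],[0,0,0.03]],[[-0.048,-0.172,0],[0,0,0.033]],[[-0.057,-0.203,0],[0,0,0.033]]]' >/dev/null; python3 -m jog '[[[0,0,0],[0,0,0]],[[0,0,0],[0,0,0]]]'; python3 - <<'E'
from h import *
go([.556,-.2226,.165],81.8)
T=cam("top");S=cam("scene")
t=cv2.convertScaleAbs(cv2.resize(T[0][140:230,330:450],(400,300),interpolation=2),alpha=1.8)
s=cv2.resize(S[0][150:285,180:360],(400,300),interpolation=2)
cv2.imwrite("pics/c3.png",np.hstack([t,s]))
E
```

```text
t: 5.15
tool_pos: [0.5574, -0.2109, 0.2315]
tool_rot: [-0.223, -3.128, -0.005]
contact_force: [-0.3, 1.1, -4.0]
opening: 0.009
grip_force: 79.3
shift [ -0.6 -12.   66.5] turn [ 0.003 -0.005  0.001] t 5.15 F [-0.3  1.1 -4. ]
```

View pics/c3.png

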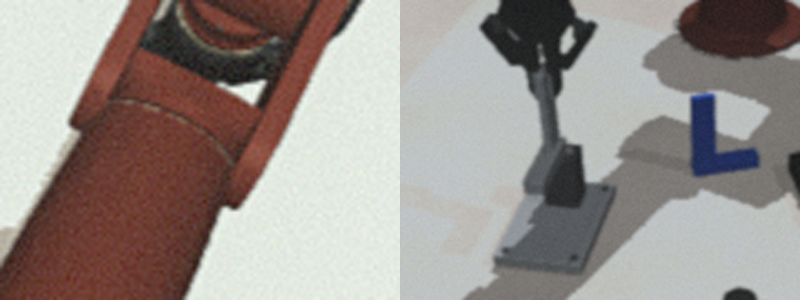

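```bash
python3 - <<'E'
from h import *
S=cam("scene");o=ctrl.get_obs();p=np.array(o["tool_pos"]);R=Ro.from_rotvec(o["tool_rot"]).as_matrix()
x=-R[:,0];y=R[:,1]; 
if x[0]<0: x=-x
if y[1]<0: y=-y
z=-R[:,2];print(np.degrees(np.arctan2(x[1],x[0])),z.round(3))
L=lambda a,b,c:p+x*(a-16.8)/1000+y*b/1000+z*(c-101.3)/1000
pts={'toe top L':(90,-12,18),'toe top R':(90,12,18),'toe bot L':(90,-12,0),'toe bot R':(90,12,0),'blade base L':(32,-5,18),'blade base R':(32,5,18),'blade top':(32,-5,120)}
P={k:proj(S,L(*v))[0] for k,v in pts.items()}
im=S[0][150:285,180:360]; im=cv2.resize(im,(800,600),interpolation=2)
for k,v in P.items():
    print(k,v.round(1)); q=((v-[180,150]+.5)*800/180-.5).astype(int); cv2.circle(im,tuple(int(i) for i in q),3,(0,0,255),1)
cv2.imwrite("pics/c4.png",im[100:500,100:600])
E
```

```text
-7.999890732646954 [ 0.002 -0.002  1.   ]
toe top L [234.8 230. ]
toe top R [244.2 230.9]
toe bot L [235.7 235.7]
toe bot R [244.9 236.7]
blade base L [244.8 216.7]
blade base R [248.5 217. ]
blade top [240.4 182.8]
```

View pics/c4.png

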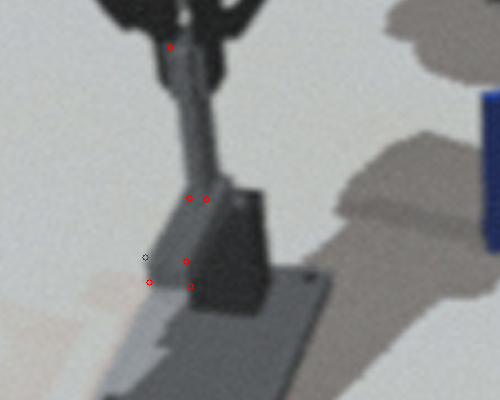

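```bash
python3 -m jog '[[[0,-0.012,0],[0,0,0]],[[0,-0.012,0.03],[0,0,0]],[[0,-0.012,0.065],[0,0,0]],[[0,-0.012,0.1],[0,0,0]],[[0,-0.012,0.1],[0,0,0]]]'>/dev/null; python3 -m jog '[[[0,0,0],[0,0,0]],[[0,0,0],[0,0,0]],[[0,0,0],[0,0,0]]]'; python3 - <<'E'
from h import *
go([.556,-.2226,.1293],81.8)
S=cam("scene")
cv2.imwrite("pics/c5.png",cv2.resize(S[0][185:285,200:300],(600,600),interpolation=2))
E
```

```text
t: 6.1
tool_pos: [0.5588, -0.2239, 0.1385]
tool_rot: [0.22, 3.129, -0.004]
contact_force: [-0.5, -1.0, -4.5]
opening: 0.0091
grip_force: 79.2
shift [2.9 0.9 9.2] turn [-0.002  0.005  0.003] t 6.1 F [-0.5 -1.  -4.5]
```

View pics/c5.png

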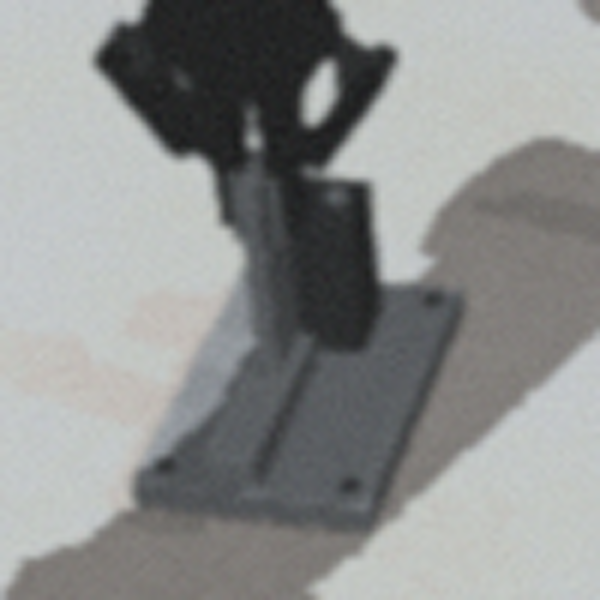

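```bash
python3 -m jog '[[[0,0.001,0.006],[0,0,0.003]],[[0,0.001,0.012],[0,0,0.003]],[[0,0.001,0.014],[0,0,0.003]],[[0,0.001,0.014],[0,0,0.003]],[[0,0.001,0.014],[0,0,0.003]]]'; python3 -m jog '[[[0,0,0.0005],[0,0,0]],[[0,0,0.001],[0,0,0]],[[0,0,0.0015],[0,0,0]],[[0,0,0.0015],[0,0,0]]]'; python3 -m jog '[[[0,0,0.0005],[0,0,0]],[[0,0,0.001],[0,0,0]],[[0,0,0.001],[0,0,0]]]'
```

```text
t: 6.65
tool_pos: [0.5572, -0.222, 0.1214]
tool_rot: [-0.226, -3.133, -0.0]
contact_force: [-1.3, 0.4, -1.3]
opening: 0.0092
grip_force: 79.8
t: 7.05
tool_pos: [0.5573, -0.2221, 0.1214]
tool_rot: [-0.225, -3.133, 0.0]
contact_force: [-6.2, 1.7, 7.7]
opening: 0.0091
grip_force: 81.2
t: 7.35
tool_pos: [0.5573, -0.2222, 0.1214]
tool_rot: [-0.225, -3.133, 0.0]
contact_force: [-9.4, 2.9, 12.0]
opening: 0.0091
grip_force: 81.8
```

```bash
python3 -m jog '[[[0,0,-0.0045],[0,0,0]],[[0.008,0,-0.0045],[0,0,0]],[[0.016,0,-0.0045],[0,0,0]],[[0.02,0,-0.0045],[0,0,0]],[[0.02,0,-0.0045],[0,0,0]]]'; python3 -m jog '[[[0.001,0,0],[0,0,0]],[[0.002,0,0],[0,0,0]],[[0.003,0,0],[0,0,0]],[[0.003,0,0],[0,0,0]]]'; python3 -m jog '[[[0.001,0,0],[0,0,0]],[[0.002,0,0],[0,0,0]],[[0.002,0,0],[0,0,0]]]'
```

```text
t: 7.85
tool_pos: [0.5363, -0.2188, 0.1224]
tool_rot: [-0.226, -3.132, -0.001]
contact_force: [-0.3, -0.1, -3.4]
opening: 0.0095
grip_force: 79.3
t: 8.25
tool_pos: [0.5345, -0.2187, 0.1233]
tool_rot: [0.226, 3.133, -0.0]
contact_force: [0.6, 0.3, -4.1]
opening: 0.009
grip_force: 79.3
t: 8.55
tool_pos: [0.5324, -0.2184, 0.1233]
tool_rot: [-0.226, -3.133, -0.0]
contact_force: [-0.1, -0.1, -3.2]
opening: 0.0087
grip_force: 79.3
```

```bash
python3 -m jog '[[[0.001,0.0,0],[0,0,0]],[[0.002,-0.0005,0],[0,0,0]],[[0.002,-0.0005,0],[0,0,0]]]'; python3 -m jog '[[[0.001,0,0],[0,0,0]],[[0.002,0,0],[0,0,0]],[[0.002,0,0],[0,0,0]]]'; python3 -m jog '[[[0.001,0,0],[0,0,0]],[[0.002,0,0],[0,0,0]],[[0.002,0,0],[0,0,0]]]'
```

```text
t: 8.85
tool_pos: [0.5303, -0.2187, 0.1233]
tool_rot: [-0.226, -3.133, 0.0]
contact_force: [-0.4, 0.7, -3.6]
opening: 0.0087
grip_force: 79.3
t: 9.15
tool_pos: [0.5295, -0.2185, 0.1235]
tool_rot: [0.226, 3.13, -0.001]
contact_force: [5.4, -1.1, -7.3]
opening: 0.0094
grip_force: 79.1
t: 9.45
tool_pos: [0.5292, -0.2185, 0.1236]
tool_rot: [0.226, 3.125, -0.002]
contact_force: [10.7, -1.7, -10.8]
opening: 0.0091
grip_force: 78.5
```

```bash
python3 -m jog '[[[-0.0045,0,0],[0,0,0]],[[-0.0045,0,0],[0,0,0]],[[-0.0045,0,0],[0,0,0]]]'; python3 -m jog '[[[0,0,0.001],[0,0,0]],[[0,0,0.002],[0,0,0]],[[0,0,0.0025],[0,0,0]],[[0,0,0.003],[0,0,0]],[[0,0,0.003],[0,0,0]]]'
```

```text
t: 9.75
tool_pos: [0.5307, -0.2186, 0.1232]
tool_rot: [-0.225, -3.132, -0.0]
contact_force: [0.2, -0.8, -4.6]
opening: 0.0092
grip_force: 79.2
t: 10.25
tool_pos: [0.5308, -0.2189, 0.1214]
tool_rot: [-0.225, -3.133, 0.0]
contact_force: [-5.2, 1.5, 4.1]
opening: 0.0092
grip_force: 80.7
```

```bash
python3 -m jog '[[[0.001,0,0],[0,0,0]],[[0.002,0,0],[0,0,0]],[[0.003,0,0],[0,0,0]],[[0.003,0,0],[0,0,0]]]'; python3 -m jog '[[[0.001,0,0],[0,0,0]],[[0.002,0,0],[0,0,0]],[[0.002,0,0],[0,0,0]]]';python3 -m jog '[[[0.001,0,0],[0,0,0]],[[0.002,0,0],[0,0,0]],[[0.002,0,0],[0,0,0]]]'
```

```text
t: 10.65
tool_pos: [0.5295, -0.2187, 0.1213]
tool_rot: [0.226, 3.129, -0.002]
contact_force: [5.2, -0.2, 0.6]
opening: 0.0092
grip_force: 79.9
t: 10.95
tool_pos: [0.5292, -0.2187, 0.1214]
tool_rot: [0.225, 3.124, -0.003]
contact_force: [11.5, -1.1, -2.9]
opening: 0.0089
grip_force: 79.3
t: 11.25
tool_pos: [0.5288, -0.2186, 0.1216]
tool_rot: [0.225, 3.119, -0.004]
contact_force: [17.3, -1.2, -7.7]
opening: 0.0088
grip_force: 78.7
```

```bash
cat > st.py <<'E'
from h import *
o=ctrl.get_obs();R=Ro.from_rotvec(o["tool_rot"]).as_matrix();a=np.radians(-8.1);u=np.array([np.cos(a),np.sin(a),0]);n=np.array([-u[1],u[0],0])
p=np.array(o["tool_pos"])*1000;F=np.array(o["contact_force"]);M=np.array(o["wrist_torque"])
print("t",o["t"],"along",(p@u).round(2),"across",(p@n).round(2),"z",p[2].round(2),"Fu %.1f Fn %.1f Fz %.1f"%(F@u,F@n,F[2]),"tilt deg: toe-up pitch",np.degrees(R[:,2]@u).round(2),"roll",np.degrees(R[:,2]@n).round(2),"yaw",np.degrees(np.arctan2(-R[1,0],-R[0,0])).round(2),"Mu,Mn",(M@u).round(2),(M@n).round(2))
E
python3 st.py; python3 -m jog '[[[-0.002,0,0.001],[0,0,0]],[[-0.003,0,0.002],[0,0,0]],[[-0.003,0,0.002],[0,0,0]],[[-0.003,0,0.002],[0,0,0]]]'>/dev/null; python3 st.py
```

```text
t 11.25 along 554.33 across -141.92 z 121.59 Fu 17.3 Fn 1.2 Fz -7.7 tilt deg: toe-up pitch 0.83 roll -0.08 yaw -8.27 Mu,Mn 0.06 -3.31
t 11.65 along 555.26 across -142.12 z 121.34 Fu 2.9 Fn 1.3 Fz 7.1 tilt deg: toe-up pitch 0.4 roll -0.07 yaw -8.25 Mu,Mn 0.42 -0.8
```

```bash
python3 -m jog '[[[0,0,0],[0,0.004,0]],[[0,0,0],[0,0.008,0]],[[0,0,0],[0,0.008,0]],[[0,0,0],[0,0.008,0]]]'>/dev/null; python3 st.py;  python3 -m jog '[[[0.0005,0,0],[0,0,0]],[[0.001,0,0],[0,0.002,0]],[[0.001,0,0],[0,0.004,0]],[[0.001,0,0],[0,0.004,0]]]'>/dev/null; python3 st.py
```

```text
t 12.05 along 555.67 across -142.1 z 121.27 Fu 3.8 Fn 1.4 Fz 5.9 tilt deg: toe-up pitch 0.03 roll -0.07 yaw -8.25 Mu,Mn 0.36 -1.27
t 12.45 along 555.08 across -142.2 z 121.28 Fu 7.4 Fn 1.6 Fz 4.9 tilt deg: toe-up pitch -0.13 roll -0.09 yaw -8.26 Mu,Mn 0.3 -1.59
```

```bash
python3 -m jog '[[[0.0005,0,0],[0,0,0]],[[0.001,0,0.0005],[0,0,0]],[[0.001,0,0.001],[0,0,0]],[[0.001,0,0.001],[0,0,0]]]'>/dev/null; python3 st.py;  python3 -m jog '[[[0.0005,0,0],[0,0,0]],[[0.001,0,0.0005],[0,0.001,0]],[[0.001,0,0.001],[0,0.002,0]],[[0.001,0,0.001],[0,0.002,0]]]'>/dev/null; python3 st.py
```

```text
t 12.85 along 555.01 across -142.21 z 121.22 Fu 9.2 Fn 1.5 Fz 6.3 tilt deg: toe-up pitch 0.01 roll -0.09 yaw -8.26 Mu,Mn 0.44 -1.69
t 13.25 along 555.03 across -142.23 z 121.26 Fu 10.2 Fn 2.2 Fz 9.2 tilt deg: toe-up pitch 0.04 roll -0.1 yaw -8.26 Mu,Mn 0.59 -1.88
```

```bash
python3 -m jog '[[[0.0005,0,0],[0,0.001,0]],[[0.001,0,0],[0,0.002,0]],[[0.0015,0,0],[0,0.003,0]],[[0.002,0,0],[0,0.004,0]],[[0.002,0,0],[0,0.004,0]]]'>/dev/null; python3 -m jog '[[[0,0,0],[0,0,0]],[[0,0,0],[0,0,0]]]'>/dev/null; python3 st.py; python3 - <<'E'
from h import *
S=cam("scene")
cv2.imwrite("pics/c6.png",cv2.resize(S[0][195:285,200:290],(600,600),interpolation=2))
E
```

```text
t 13.95 along 554.85 across -142.2 z 121.28 Fu 18.4 Fn 2.1 Fz 2.5 tilt deg: toe-up pitch 0.13 roll -0.12 yaw -8.26 Mu,Mn 0.55 -3.11
```

View pics/c6.png

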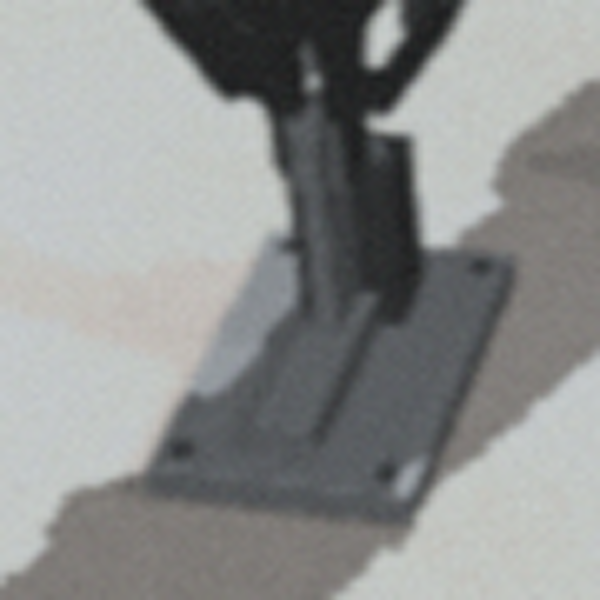

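```bash
python3 - <<'E'
from h import *
im=[cam("scene") for _ in range(6)];S=im[0];g=np.mean([cv2.cvtColor(c[0],6).astype(float) for c in im],0)
for r in (246,250,254,258): print(r,list(zip(range(222,272),g[r,222:272].round().astype(int)))[::1] if 0 else g[r,222:272].round().astype(int))
p=np.array(ctrl.get_obs()["tool_pos"])*1e3
a=np.radians(-8.2);u=np.array([np.cos(a),np.sin(a),0]);n=np.array([-u[1],u[0],0])
for al in (570,590,610):  # predicted foot right-bottom, right-top, plate edges
    for nm,ac,z in(('footRbot',p@n+12,20),('footRtop',p@n+12,38),('footLtop',p@n-12,38),('plateL',-141-55,20),('plateR',-141+55,20)):
        print(al,nm,proj(S,(u*al+n*ac+[0,0,z])/1e3)[0].round(1))
E
```

```text
246 [189 189 190 188 190 191 187 187 181 169 156 149 145 145 144 146 140 114
  90  82  83  85  92  95  96  94  96  96  95  96  87  74  66  73  86  92
  92  94  93  94  92  93  93  92  92  92  92  93  92  79]
250 [196 197 197 195 193 189 180 168 159 153 152 152 152 144 124 102  92  88
  84  84  90  97  94  94  94  93  95  94  88  75  64  70  84  92  94  93
  95  94  92  94  93  93  91  93  93  96  93  82  73  90]
254 [197 198 195 189 178 146 114 108 119 121 108  98  92  92  91  88  84  84
  91  96  96  94  95  94  94  95  89  80  67  69  84  92  93  94  94  94
  93  93  93  94  92  93  94  95  95  88  73  81 107 123]
258 [194 189 170 133 102  92  92  94  93  93  92  93  93  87  84  83  91  97
  95  89  92  96  97  96  94  80  65  70  82  92  93  94  94  92  93  93
  93  94  94  92  94  96  96  93  80  76  98 120 126 126]
570 footRbot [253.9 249.6]
570 footRtop [253.3 244.5]
570 footLtop [244.9 243.6]
570 plateL [230.7 247.1]
570 plateR [269.1 251.3]
590 footRbot [251.7 254.2]
590 footRtop [251.1 249.1]
590 footLtop [242.6 248.2]
590 plateL [228.3 251.7]
590 plateR [267.1 255.9]
610 footRbot [249.5 259. ]
610 footRtop [248.8 253.8]
610 footLtop [240.2 252.9]
610 plateL [225.8 256.4]
610 plateR [265.  260.7]
```

```bash
python3 -m jog '[[[0,0,0.0005],[0,0.001,0]],[[0,0,0.001],[0,0.002,0]],[[0,0,0.0015],[0,0.003,0]],[[0,0,0.0015],[0,0.003,0]],[[0,0,0.0015],[0,0.003,0]]]'>/dev/null; python3 st.py; python3 -m jog '[[[0,0,0],[0,0,0]],[[0,0,0],[0,0,0]],[[0,0,0],[0,0,0]]]'; python3 st.py
```

```text
t 14.8 along 554.94 across -142.27 z 121.27 Fu 13.8 Fn 3.6 Fz 10.1 tilt deg: toe-up pitch -0.05 roll -0.12 yaw -8.27 Mu,Mn 0.73 -2.62
t: 15.1
tool_pos: [0.5293, -0.219, 0.1212]
tool_rot: [-0.227, -3.132, 0.003]
contact_force: [14.2, 2.2, 9.8]
opening: 0.0088
grip_force: 81.6
t 15.1 along 554.92 across -142.26 z 121.24 Fu 13.8 Fn 4.2 Fz 9.8 tilt deg: toe-up pitch -0.05 roll -0.12 yaw -8.27 Mu,Mn 0.77 -2.59
```

The square is seated: along-position, height and tilt (about 0°) hold still under the push, and there's a light load of about 14 N on each face. The moment shows the column face is really carrying load. Handing it in now.

```bash
python3 -c "
from station import job
print(job.finish_job())"; python3 st.py
```

```text
the job is handed in; nothing more can be done
None
the job is handed in; nothing more can be done
```

I handed the job in at about 15 s with the steel square still gripped and pressed into the corner, about 14 N against plate and column, tilt within about 0.1° and within an estimated 1–2 mm of the column's middle; nothing else was touched on purpose, and no verdict came back.

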